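Set out the toy zoo sample

ROBOT

A 7-joint arm with a two-finger parallel gripper is mounted at the origin on the work surface. World frame = base frame: x ahead of the robot, y to its left, z up, the work surface at z = 0. Lengths are in m, angles in rad, forces in N, time in s.
With the tool pointing down it reaches from about 0.425 to 0.875 m from the base axis. Payload 4.7 kg.
Tool frame: the origin (TCP) lies at the very end of the fingers, on their centre line; the grasp point (between the pads) lies 19 mm behind it; z points along the fingers, y is the line along which they close (so a half turn about z gives the same grasp; the last joint's range is limited). The gripper opens to 87 mm and grips with 3 to 60 N. Pads are 19 mm wide; open, the fingers measure 117 mm over their backs; the gripper's body (75 mm by 190 mm) begins 51 mm behind the grasp point.
Start: joints at [1.283, 0.321, -0.07, 1.45, 0.023, 1.371, -0.057], TCP at [0.193, -0.621, 0.223] pointing down, gripper open.
Joint ranges: [-2.86, 2.86], [-0.3, 2.09], [-1.38, 1.24], [0.06, 2.45], [-1.56, 4.7], [0.09, 2.05], [-2.69, 2.69]. Speed limits (rad/s): [2.57, 2.57, 3.14, 3.14, 3.14, 3.14, 3.14].

INTERFACE

Orientations are given as a rotation vector (axis times angle).
In Python, from bench import ctrl gives the robot as it stands.
- The arm moves only by the tool jog_arm, never from a script. Its argument "commands" is a list of rows, each a list of 7 numbers: the opening, from 0 (shut) to 1 (fully open), then the shift along the world's x, y, z scaled (see below), then the turn, a rotation vector about the world's x, y, z scaled (see below). A call has exactly 5 rows; each row is the pose to reach, as a shift and turn from the pose commanded when the call began; what a row does not reach only later rows make up. The controller multiplies each number of a shift by 0.5 m and each number of a turn by 30 degrees. A row lasts 1/12 s, in which the tool goes at most 41.7 mm and 7.16 degrees, less where a joint would pass 70% of its speed; a pose out of reach is approached as far as the arm can. A call with a number of a shift or a turn outside -1 to 1 is refused whole. A call with a gripper value outside its range is refused whole. The fingers move at their own pace and stop on an object; "grip_force" is the grip in N (left out, the last holds). Time passes only in rows, so rows that repeat a pose let the fingers close, or fill a call up. It gives the time, the measured TCP pose, the force, the opening and the grip force at its end, in the units of the state.
- ctrl.get_state(): the state, without advancing time (a new reading comes with each control period).
- ctrl.get_image(name): name is "scene" or "top" or "wrist"; returns a dict with "frame" (400x640x3 uint8, red, green, blue), "vfov" (degrees; the focal length in pixels is half the picture's height over the tangent of half this angle, whatever the lens; pixels are square), "cx", "cy" (the principal point, pixels), "camera_from_world" (4x4, takes a point from world to camera coordinates); the wrist camera has in their place "mount" (4x4, takes a point from camera to tool coordinates, whose origin is the TCP and whose axes are the flange's). Camera axes: x right, y down, z forward; pixel columns grow to the right and rows downward; lengths in m; the calibration is good to about 2 mm. A picture is of the moment at which its call begins: read the wrist's pose just before it. There is no depth.
- ctrl.close_job(): hands the job in; it is judged then, once.
The state is a dict: "time": time; "joint_positions": joint angles; "qd": joint speeds; "joint_torque": joint torques, N m; "position": TCP position; "tool_rot": TCP orientation; "ft_force": force on the tool from outside, world axes, zero at the start; "torque": the same for the moment, N m; "grip_width": opening from 0.0 (shut) to 1.0 (fully open); "grip_force": force on a finger pad.
Only numpy, scipy, OpenCV 4.12 (cv2) and the standard library are available. Lean on these libraries where they do the work, as an engineer would, in place of code of your own. Each camera call takes 0.05 s, during which the arm holds its last target. There are 200 camera calls.

TASK

Set out the wooden zoo on the board as the sample for the packers: put the round podium midway between the house and the stable and stand the giraffe on the middle of its top, stand the taller tree squarely behind the house (the side away from the robot) and the elephant squarely in front of the stable's open side (towards the robot), each with 40 mm between the edge of its round base and the wall or open front. Leave the short tree and the paint tin where they are, and let nothing fall over.

Things in the scene. Friction and masses are not known exactly. Their poses are not given: they have to be found in the camera images.
- house: Fixed bare-wood toy house, 50 mm deep (x) by 70 mm wide (y), gable roof with ridge along y, 60 mm high with chimney. Origin: centre of its footprint, on the board (grey-painted, top 12 mm above the bench; all listed things start on it). Its x axis points out of its back wall, 25 mm from the origin; the front, with door and doorstep, faces the robot within 6 degrees.
- stable: Fixed bare-wood toy stable: flat-roofed stall, 50 mm deep (x) by 80 mm wide (y), 49 mm high. Origin: centre of its footprint, on the board. x points out of its back wall; the open front (-x, floor showing before the roof) is 25 mm from the origin and faces the robot within 15 degrees. Its centre is 300 mm from the house's, straight out from one of the house's two gable sides (its y axis).
- podium: Loose round podium: a plain drum of bare wood with two thin darker bands, 54 mm across, 40 mm high, about 70 g. Origin: centre of its underside; z up.
- giraffe: Loose bare-wood giraffe, 90 mm high, 45 g, on a round base 40 mm across and 14 mm thick. Thin legs carry an upright round trunk 20 mm in diameter, 36 to 66 mm above the underside, centred over the base (grip it there, any yaw); above it a thin neck and a head reaching 19 mm to +x. Origin: centre of the base's underside; z up. The painted giraffes on the rack at the far edge are only for show.
- elephant: Loose bare-wood elephant, 64 mm high, 60 g, on a round base 40 mm across and 14 mm thick. Body: a barrel lying along its x, 32 mm in diameter, 36 mm long, centred over the base, axis 48 mm above the underside: grip it across (along y) there. Ears (27 mm out to either side, 17 mm ahead of the origin), head and trunk lie to +x, reaching 41 mm. Origin: centre of the base's underside; z up.
- tall_tree: The taller of two loose bare-wood trees, 86 mm high, about 55 g, on a round base 40 mm across and 14 mm thick: a thin stem, then a round crown 32 mm in diameter with straight sides from 34 to 66 mm above the underside and a domed top. Origin: centre of the underside of the base; z up.
- short_tree: The shorter tree, 58 mm high, crown 24 mm in diameter, on a round base 40 mm across and 14 mm thick. Loose, not to be moved. Origin: centre of the underside of the base; z up.
- tin: Closed paint tin, bare metal with a plain paper band, 60 mm across, 45 mm high, 0.35 kg. Loose, not to be moved. Origin: centre of its underside; z up.
Not all that is in view belongs to the job. What is shaped like the podium but yellow is not meant.

How it is judged:
At the end, for the whole second after the job is handed in: Podium on the board at the midpoint of house and stable, tree 85 mm behind the house's centre, elephant 85 mm before the stable's centre on their middle lines, all within 15 mm; giraffe on the podium within 12 mm of its centre; all upright (0.1 rad), at rest; short tree and tin within 15 mm (x of podium in the frame of house between -0.015 and 0.015 m and (y of podium in the frame of house between 0.135 and 0.165 m or y of podium in the frame of house between -0.165 and -0.135 m) and horizontal distance between podium and stable below 0.18 m and horizontal distance between giraffe and podium below 0.012 m and z of giraffe in the frame of podium between 0.036 and 0.044 m and x of tall_tree in the frame of house between 0.07 and 0.1 m and y of tall_tree in the frame of house between -0.015 and 0.015 m and x of elephant in the frame of stable between -0.1 and -0.07 m and y of elephant in the frame of stable between -0.015 and 0.015 m and height (world z) of podium between 0.008 and 0.016 m and height (world z) of tall_tree between 0.008 and 0.016 m and height (world z) of elephant between 0.008 and 0.016 m and angle between each of podium, giraffe, tall_tree, elephant's own z axis and vertical below 0.1 rad and linear speed of each of podium, giraffe, tall_tree, elephant below 0.02 m/s and angular speed of each of podium, giraffe, tall_tree, elephant below 0.2 rad/s and distance of each of short_tree, tin from where it was at the start of the episode below 0.015 m); the robot touches nothing.
It fails at once if a toy or the tin is tipped over (more than 1 rad) (angle between any of podium, giraffe, tall_tree, elephant, short_tree, tin's own z axis and vertical above 1 rad).
It fails at once if the short tree or the tin is moved more than 20 mm (distance of any of short_tree, tin from where it was at the start of the episode above 0.02 m).
It also fails if it takes over 112 s, if anything falls off the work surface, if the arm or the gripper's body presses on something with over 40 N, if the wrist force passes 120 N, or if a joint passes its speed limit or range.

## Working session

There is one attempt and no reset: what is moved stays moved. The work goes in short steps, Python scripts to look and compute and a tool call to move; the robot and the scene stay as the last step left them, time stands still between calls to the robot, and variables do not carry over. Pictures are saved under pics/ and viewed, at most 14 in all, crops included, and the job is handed in when it is done.

Besides the shell and the picture viewer there is one more tool, called by a JSON object that holds its "api" and its "payload", one argument or row to a line. jog_arm: Moves the arm, as the interface text tells. Shifts and turns lie within -1 to 1; 1 stands for 0.5 m of shift or 30 degrees of turn. Its arguments: {"type":"object","properties":{"commands":{"type":"array","items":{"type":"array","items":{"type":"number","minimum":-1,"maximum":1}}},"grip_force":{"type":"number"}},"required":["commands"]}

```bash
mkdir -p pics; cat > h.py <<'E'
import numpy as np,cv2
from bench import ctrl
def cam(n):
    im=ctrl.get_image(n); f=im["frame"]; F=200/np.tan(np.radians(im["vfov"])/2)
    return im,F
def ray(im,u,v,z):
    F=200/np.tan(np.radians(im["vfov"])/2); T=np.array(im["camera_from_world"]); R=T[:3,:3]; c=-R.T@T[:3,3]
    d=R.T@np.array([(u-im["cx"])/F,(v-im["cy"])/F,1]); return c+d*(z-c[2])/d[2]
def proj(im,p):
    F=200/np.tan(np.radians(im["vfov"])/2); T=np.array(im["camera_from_world"]); q=T[:3,:3]@np.array(p)+T[:3,3]
    return im["cx"]+F*q[0]/q[2],im["cy"]+F*q[1]/q[2]
def save(n,f): cv2.imwrite(n,cv2.cvtColor(f,cv2.COLOR_RGB2BGR))
E
python3 - <<'E'
from h import *
import pickle
d={}
for n in("top","scene"):
    im=ctrl.get_image(n); d[n]=im; save(f"pics/{n}0.png",im["frame"])
    T=np.array(im["camera_from_world"]); print(n,im["vfov"],im["cx"],im["cy"],(-T[:3,:3].T@T[:3,3]).round(3)); print(T[:3,:3].round(3))
pickle.dump(d,open("im0.pkl","wb"))
s=ctrl.get_state(); print(s)
E
```

```text
top 45.69190595870947 310.67005391856156 196.41438248408176 [ 0.39  -0.009  1.358]
[[ 0.025 -1.    -0.005]
 [-0.983 -0.024 -0.183]
 [ 0.183  0.01  -0.983]]
scene 57.75614423838797 316.08600334791305 198.22822869158628 [ 1.184 -0.355  0.542]
[[ 0.499  0.867  0.009]
 [ 0.503 -0.281 -0.817]
 [-0.706  0.412 -0.577]]
{'time': 0.1, 'joint_positions': array([ 1.28307624,  0.32175039, -0.07008184,  1.45155436,  0.02261144,
        1.37078202, -0.05691542]), 'qd': array([-0.00062583, -0.00414411,  0.00079461, -0.00291512, -0.00203222,
       -0.00042671,  0.00031395]), 'joint_torque': array([-3.48934338e-05, -4.92570949e+01, -4.05612476e-01, -3.13399601e+01,
       -6.41490868e-02,  3.94711783e-02,  4.17426963e-05]), 'position': array([ 0.19302061, -0.62016616,  0.22156919]), 'tool_rot': array([-3.10423442e+00, -4.72068130e-01,  5.64431285e-04]), 'ft_force': array([0.16862449, 0.15535666, 0.10200136]), 'torque': array([ 0.01395795, -0.01567548, -0.01967247]), 'grip_force': 0.0, 'grip_width': 0.9987134810518116}
```

View pics/top0.png

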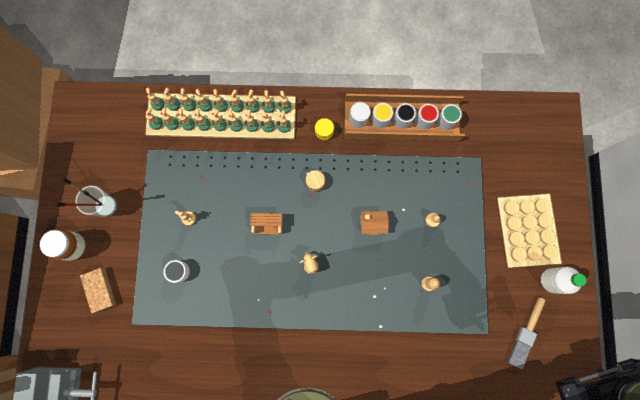

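View pics/scene0.png

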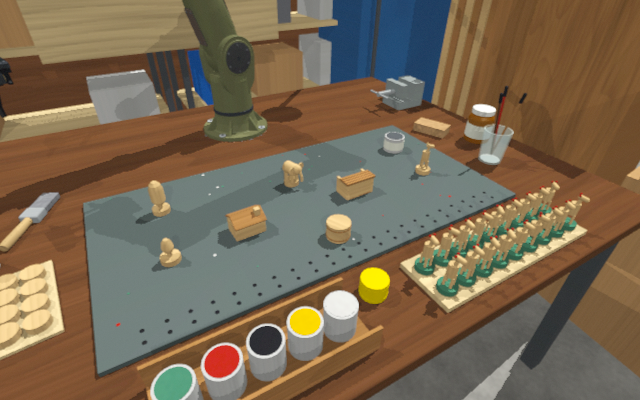

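The top view shows, by pixel:
- Podium: bare wood with bands at (316,180). Lookalikes are the yellow drum (324,128) and the paint pots.
- Giraffe: (187,217). Lookalikes are the rack giraffes at (150-290,90-135).
- Elephant: (311,263).
- Trees: (430,284) and (433,219). The scene view shows the taller at (160,197), nearer the robot, so it is top (430,284).
- House with chimney: (375,222).
- Stable: (266,223).
- Tin: (176,271).

Next is a close crop to check.

```bash
python3 - <<'E'
from h import *
import pickle
d=pickle.load(open("im0.pkl","rb")); im=d["top"]; f=im["frame"]
c=f[160:310,160:460]; g=cv2.resize(c[:,:],None,fx=2.6,fy=2.6,interpolation=cv2.INTER_CUBIC); save("pics/crop1.png",g)
hsv=cv2.cvtColor(f,cv2.COLOR_RGB2HSV)
m=((hsv[...,0]<25)&(hsv[...,1]>70)&(hsv[...,2]>70)).astype(np.uint8)
b=np.zeros_like(m); b[158:322,150:478]=1; m*=b
n,l,st,ce=cv2.connectedComponentsWithStats(m)
for i in range(1,n):
    if st[i,4]>40: print(st[i],ce[i].round(1),cv2.minAreaRect(np.argwhere(l==i)[:,::-1].astype(np.float32)), ray(im,*ce[i],.04).round(3))
for p in [(187,217),(311,263),(316,180),(430,284),(433,219),(266,223),(375,222)]:print(p,ray(im,*p,.04).round(3))
E
```

```text
[305 170  21  22 343] [314.9 180.3] ((314.8000183105469, 180.4000244140625), (19.677396774291992, 20.57182502746582), 26.56505012512207) [ 0.682 -0.006  0.04 ]
[175 210  21  16 209] [186.4 216.9] ((184.8352813720703, 217.64117431640625), (20.631359100341797, 14.035460472106934), 4.39870548248291) [0.568 0.351 0.04 ]
[360 211  29  24 647] [374.3 222.2] ((374.0, 222.5), (23.0, 28.0), 90.0) [ 0.566 -0.175  0.04 ]
[250 213  33  21 661] [265.9 222.9] ((266.0, 223.0), (20.0, 32.0), 90.0) [0.557 0.128 0.04 ]
[425 213  16  14 177] [432.4 219.5] ((432.5, 219.5), (13.0, 15.0), 90.0) [ 0.578 -0.337  0.04 ]
[299 252  19  22 249] [309.6 263.2] ((310.1538391113281, 262.76922607421875), (19.414505004882812, 19.414505004882812), 33.690067291259766) [0.448 0.003 0.04 ]
[421 276  19  15 221] [429.7 283.1] ((430.0, 283.0), (14.0, 18.0), 90.0) [ 0.403 -0.326  0.04 ]
(187, 217) [0.568 0.35  0.04 ]
(311, 263) [ 0.449 -0.001  0.04 ]
(316, 180) [ 0.683 -0.009  0.04 ]
(430, 284) [ 0.4   -0.327  0.04 ]
(433, 219) [ 0.579 -0.339  0.04 ]
(266, 223) [0.556 0.127 0.04 ]
(375, 222) [ 0.567 -0.177  0.04 ]
```

View pics/crop1.png

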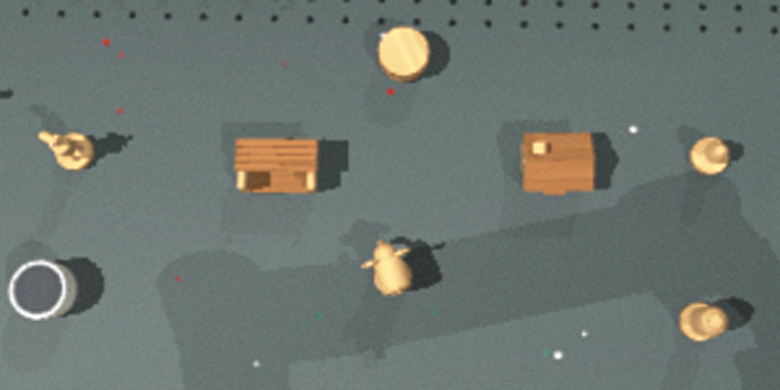

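{"api": "jog_arm", "payload": {
  "commands": [
    [1,0.04,0.06,0,0,0,-0.12],
    [1,0.09,0.12,0,0,0,-0.24],
    [1,0.13,0.18,0,0,0,-0.36],
    [1,0.18,0.24,0,0,0,-0.48],
    [1,0.22,0.3,0,0,0,-0.58]
  ],
  "grip_force": 15
}}

```text
time: 0.52
position: [0.3046, -0.4686, 0.2221]
tool_rot: [-3.141, 0.007, -0.0]
ft_force: [1.2, 0.3, 0.7]
grip_width: 0.999
grip_force: 0.0
```

{"api": "jog_arm", "payload": {
  "commands": [
    [1,0.04,0.06,0,0,0,0],
    [1,0.08,0.12,0,0,0,0],
    [1,0.12,0.18,0,0,0,0],
    [1,0.16,0.24,0,0,0,0],
    [1,0.2,0.28,0,0,0,0]
  ]
}}

```text
time: 0.93
position: [0.4041, -0.3272, 0.2225]
tool_rot: [-3.141, -0.001, 0.001]
ft_force: [0.1, -0.5, -0.4]
grip_width: 1.003
grip_force: 0.0
```

```bash
cat >> h.py <<'E'
from scipy.spatial.transform import Rotation as Ro
def wrist(name=None):
    s=ctrl.get_state(); im=ctrl.get_image("wrist"); M=np.array(im["mount"])
    W=np.eye(4); W[:3,:3]=Ro.from_rotvec(s["tool_rot"]).as_matrix(); W[:3,3]=s["position"]
    im["camera_from_world"]=np.linalg.inv(W@M)
    if name: save(f"pics/{name}.png",im["frame"])
    y=W[:3,1]; print("tcp",s["position"].round(4),"ty",y.round(3),"w",round(s["grip_width"],3),"f",s["ft_force"].round(1),"t",s["time"],"cam",(W@M)[:3,3].round(3))
    return im
E
python3 - <<'E'
from h import *
import pickle
im=wrist("w1"); pickle.dump(im,open("w1.pkl","wb")); print(im["vfov"],im["cx"],im["cy"],im["mount"].round(3))
for p in [(.4,-.327,.05),(.579,-.339,.05),(.567,-.177,.05)]: print(p,proj(im,p))
E
```

```text
tcp [ 0.4041 -0.3272  0.2225] ty [ 0.    -1.    -0.001] w 1.003 f [ 0.1 -0.5 -0.4] t 0.9333 cam [ 0.479 -0.327  0.385]
69.10979740276206 321.3287752345237 202.65400627198923 [[-0.    -0.962 -0.274  0.075]
 [ 1.    -0.     0.    -0.   ]
 [-0.    -0.274  0.962 -0.162]
 [ 0.     0.     0.     1.   ]]
(0.4, -0.327, 0.05) (np.float64(321.4058252806809), np.float64(188.99431332483334))
(0.579, -0.339, 0.05) (np.float64(333.2658792073746), np.float64(16.973189248193933))
(0.567, -0.177, 0.05) (np.float64(175.17307488908378), np.float64(30.297344311674124))
```

View pics/w1.png

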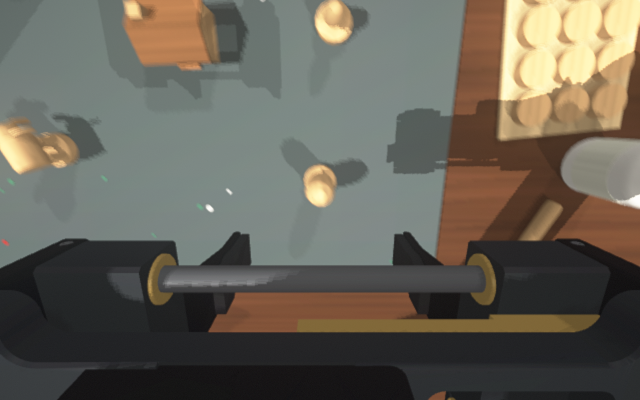

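Wrist view: the taller tree is at (319,186), the short tree at (334,20), the house at the upper left with its door side down, and the elephant at (35,145). Now measuring the tree.

```bash
cat >> h.py <<'E'
def blobs(im,x0,x1,y0,y1,amin=150):
    hsv=cv2.cvtColor(im["frame"],cv2.COLOR_RGB2HSV)
    m=((hsv[...,0]<25)&(hsv[...,1]>70)&(hsv[...,2]>75)).astype(np.uint8)
    b=np.zeros_like(m); b[y0:y1,x0:x1]=1; m*=b
    n,l,st,ce=cv2.connectedComponentsWithStats(m); out=[]
    for i in range(1,n):
        if st[i,4]>amin:
            out.append((st[i],ce[i],l==i)); print("blob",st[i],ce[i].round(1))
    return out
def base(im,B):
    # lowest rows of blob = far rim of the round base top (z=.026), 20 mm from its centre along view
    st=B[0]; v=st[1]+st[3]-0.5; r=np.argwhere(B[2]); us=r[r[:,0]>=v-2][:,1]; p=ray(im,us.mean()+.5,v,.026)
    print("base far rim",p.round(4)); return p
E
python3 - <<'E'
from h import *
import pickle
im=pickle.load(open("w1.pkl","rb"))
for b in blobs(im,270,370,140,230): 
    p=base(im,b); print("centre",p+[.02,0,0])
    r=np.argwhere(b[2]); 
    for v in range(b[0][1],b[0][1]+b[0][3],4): u=r[r[:,0]==v][:,1]; print(v,u.min(),u.max())
E
```

```text
blob [303 164  34  43 978] [319.5 183.4]
base far rim [ 0.3712 -0.3261  0.026 ]
centre [ 0.39116906 -0.32605552  0.026     ]
164 319 319
168 309 329
172 305 333
176 304 335
180 304 335
184 304 335
188 305 333
192 305 333
196 306 332
200 309 331
204 313 326
```

{"api": "jog_arm", "payload": {
  "commands": [
    [1,-0.026,0.003,-0.03,0,0,0],
    [1,-0.026,0.003,-0.1,0,0,0],
    [1,-0.026,0.003,-0.18,0,0,0],
    [1,-0.026,0.003,-0.25,0,0,0],
    [1,-0.026,0.003,-0.3,0,0,0]
  ]
}}

```text
time: 1.4
position: [0.3882, -0.328, 0.0692]
tool_rot: [-3.139, 0.003, 0.005]
ft_force: [-0.4, 0.4, 0.3]
grip_width: 1.001
grip_force: 0.0
```

{"api": "jog_arm", "payload": {
  "commands": [
    [1,0,0,-0.04,0,0,0],
    [1,0,0,-0.06,0,0,0],
    [0,0,0,-0.06,0,0,0],
    [0,0,0,-0.06,0,0,0],
    [0,0,0,-0.06,0,0,0]
  ],
  "grip_force": 15
}}

```text
time: 1.82
position: [0.3912, -0.33, 0.044]
tool_rot: [3.14, -0.003, 0.003]
ft_force: [0.3, 0.5, 0.6]
grip_width: 0.854
grip_force: 0.0
```

{"api": "jog_arm", "payload": {
  "commands": [
    [0,0,0,0,0,0,0],
    [0,0,0,0,0,0,0],
    [0,0,0,0,0,0,0],
    [0,0,0,0,0,0,0],
    [0,0,0,0,0,0,0]
  ]
}}

```text
time: 2.23
position: [0.3903, -0.3293, 0.0429]
tool_rot: [3.141, -0.003, 0.0]
ft_force: [0.8, 0.1, 0.7]
grip_width: 0.475
grip_force: 0.0
```

{"api": "jog_arm", "payload": {
  "commands": [
    [0.47,0,0.007,0,0,0,0],
    [0,0,0.007,0,0,0,0],
    [0,0,0.007,0,0,0,0],
    [0,0,0.007,0,0,0,0],
    [0,0,0.007,0,0,0,0]
  ]
}}

```text
time: 2.65
position: [0.3902, -0.3256, 0.0425]
tool_rot: [-3.142, 0.003, 0.0]
ft_force: [0.0, 0.4, 0.5]
grip_width: 0.347
grip_force: 14.6
```

{"api": "jog_arm", "payload": {
  "commands": [
    [0,0,0,0,0,0,0],
    [0,0,0,0.03,0,0,0],
    [0,0,0,0.1,0,0,0],
    [0,0,0,0.16,0,0,0],
    [0,0,0,0.22,0,0,0]
  ]
}}

```text
time: 3.07
position: [0.3899, -0.3254, 0.1537]
tool_rot: [-3.141, 0.003, 0.001]
ft_force: [0.2, -0.3, -1.0]
grip_width: 0.342
grip_force: 14.6
```

{"api": "jog_arm", "payload": {
  "commands": [
    [0,0.02,0.06,0.05,0,0,0],
    [0,0.04,0.12,0.1,0,0,0],
    [0,0.06,0.18,0.15,0,0,0],
    [0,0.08,0.24,0.18,0,0,0],
    [0,0.1,0.3,0.18,0,0,0]
  ]
}}

```text
time: 3.48
position: [0.4424, -0.1749, 0.2466]
tool_rot: [3.138, -0.003, 0.009]
ft_force: [0.9, 0.3, -1.2]
grip_width: 0.347
grip_force: 14.6
```

{"api": "jog_arm", "payload": {
  "commands": [
    [0,0,0.07,0,0,0,0],
    [0,0,0.14,0,0,0,0],
    [0,0,0.2,0,0,0,0],
    [0,0,0.22,0,0,0,0],
    [0,0,0.22,0,0,0,0]
  ]
}}

```text
time: 3.9
position: [0.4403, -0.0625, 0.2428]
tool_rot: [3.141, 0.006, 0.001]
ft_force: [0.4, 0.2, -1.5]
grip_width: 0.345
grip_force: 14.7
```

```bash
python3 - <<'E'
from h import *
import pickle
im=wrist("w2"); pickle.dump(im,open("w2.pkl","wb"))
blobs(im,0,640,0,250)
E
```

```text
tcp [ 0.4403 -0.0625  0.2428] ty [ 0.004 -1.     0.   ] w 0.345 f [ 0.4  0.2 -1.5] t 3.9 cam [ 0.515 -0.062  0.405]
blob [ 383   43   78   62 4277] [420.6  73.6]
blob [ 532   46   61   38 1350] [560.2  62.1]
blob [ 107   55  100   54 4591] [158.1  81.2]
blob [ 242  150   49   52 1015] [271.5 175.5]
blob [ 611  155   29   95 1441] [629.7 216.9]
blob [ 290  187   64   63 3340] [321.6 221.1]
```

View pics/w2.png

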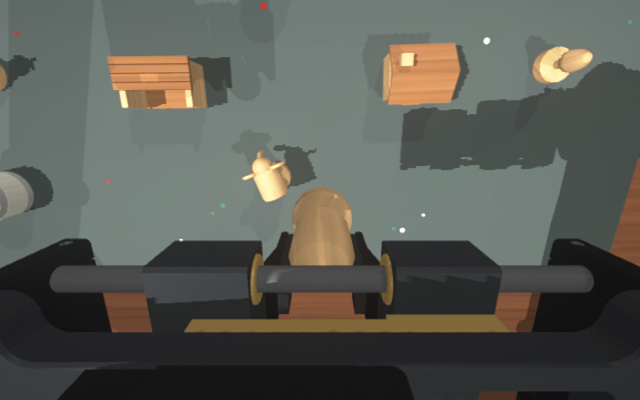

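The house spans (383-460, 43-105) and the stable (107-206, 55-109) with its open front down. The elephant is at (271,175), heading up and slightly left. The held tree hangs at (321,220). I'll zoom the two buildings for their corners.

```bash
python3 - <<'E'
from h import *
import pickle
f=pickle.load(open("w2.pkl","rb"))["frame"]
a=f[35:115,370:470]; b=f[45:125,100:215]
z=lambda c:cv2.resize(c,None,fx=6,fy=6,interpolation=cv2.INTER_CUBIC)
a=z(a)[:, :600]; b=z(b)
o=np.zeros((600,800,3),np.uint8)
a=cv2.resize(f[35:115,375:467],None,fx=4.2,fy=4.2,interpolation=cv2.INTER_CUBIC);b=cv2.resize(f[45:115,100:210],None,fx=3.6,fy=3.6,interpolation=cv2.INTER_CUBIC)
o[:a.shape[0],400:400+a.shape[1]]=a; o[:b.shape[0],:b.shape[1]]=b
save("pics/crop2.png",o[:340])
E
```

```text
(no output)
```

View pics/crop2.png

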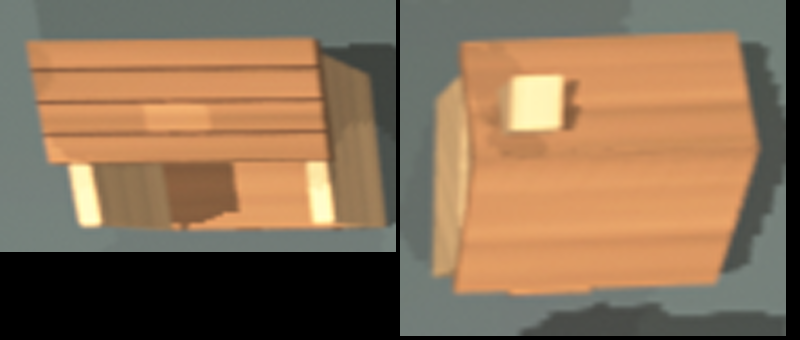

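```bash
python3 - <<'E'
from h import *
import pickle
im=pickle.load(open("w2.pkl","rb"))
S=lambda u,v:(100+u/3.6,45+v/3.6)
H=lambda u,v:(375+(u-400)/4.2,35+v/4.2)
R=lambda n,p,z:print(n,ray(im,*p,z).round(4)[:2])
R("S fl",S(78,228),.012);R("S fr",S(385,228),.012);R("S br",S(370,72),.012)
R("S roof bl",S(27,42),.061);R("S roof br",S(318,38),.061);R("S roof fl",S(48,163),.061);R("S roof fr",S(330,161),.061)
R("H fl",H(432,275),.012);R("H bl",H(437,100),.012)
for z in(.045,.05):
  R(f"H eave fl",H(455,292),z);R("H eave fr",H(718,283),z);R("H eave bl",H(460,42),z);R("H eave br",H(737,33),z)
R("ridge l",H(470,152),.065);R("ridge r",H(758,148),.065)
E
```

```text
S fl [0.5284 0.195 ]
S fr [0.5287 0.0852]
S br [0.5799 0.085 ]
S roof bl [0.5797 0.1685]
S roof br [0.5811 0.0813]
S roof fl [0.5457 0.1687]
S roof fr [0.5466 0.0818]
H fl [ 0.5391 -0.1406]
H bl [ 0.5877 -0.1391]
H eave fl [ 0.5326 -0.1407]
H eave fr [ 0.5353 -0.2141]
H eave bl [ 0.5957 -0.1379]
H eave br [ 0.5981 -0.2113]
H eave fl [ 0.5324 -0.1396]
H eave fr [ 0.535 -0.212]
H eave bl [ 0.5946 -0.1368]
H eave br [ 0.597  -0.2092]
ridge l [ 0.5658 -0.1379]
ridge r [ 0.567  -0.2118]
```

House centre is (0.565,-0.175) with yaw 1.9°. The stable centre comes to (0.555,0.125), and both the roof and the wall agree. The targets are:
- tree (0.650,-0.172)
- podium (0.560,-0.025)
- elephant (0.470,0.124)

{"api": "jog_arm", "payload": {
  "commands": [
    [0,0.06,-0.03,0,0,0,0],
    [0,0.12,-0.06,0,0,0,0],
    [0,0.18,-0.09,0,0,0,0],
    [0,0.24,-0.12,0,0,0,0],
    [0,0.3,-0.15,0,0,0,0]
  ]
}}

```text
time: 4.37
position: [0.591, -0.1451, 0.2415]
tool_rot: [3.14, -0.01, -0.002]
ft_force: [-0.5, 0.0, -0.6]
grip_width: 0.343
grip_force: 14.7
```

{"api": "jog_arm", "payload": {
  "commands": [
    [0,0.06,-0.03,0,0,0,0],
    [0,0.12,-0.069,0,0,0,0],
    [0,0.12,-0.069,-0.05,0,0,0],
    [0,0.12,-0.069,-0.11,0,0,0],
    [0,0.12,-0.069,-0.17,0,0,0]
  ]
}}

```text
time: 4.78
position: [0.6503, -0.1792, 0.1553]
tool_rot: [3.141, -0.01, -0.001]
ft_force: [0.3, 0.2, -0.7]
grip_width: 0.342
grip_force: 14.7
```

{"api": "jog_arm", "payload": {
  "commands": [
    [0,0,0,-0.06,0,0,0],
    [0,0,0,-0.12,0,0,0],
    [0,0,0,-0.17,0,0,0],
    [0,0,0,-0.19,0,0,0],
    [0,0,0,-0.19,0,0,0]
  ]
}}

```text
time: 5.2
position: [0.6472, -0.1774, 0.0583]
tool_rot: [-3.141, 0.007, 0.011]
ft_force: [0.1, 0.1, -1.2]
grip_width: 0.341
grip_force: 14.7
```

{"api": "jog_arm", "payload": {
  "commands": [
    [0,0.003,0.007,-0.015,0,0,0],
    [0,0.003,0.007,-0.026,0,0,0],
    [0,0.003,0.007,-0.028,0,0,0],
    [0,0.003,0.007,-0.028,0,0,0],
    [0,0.003,0.007,-0.028,0,0,0]
  ]
}}

```text
time: 5.62
position: [0.6523, -0.1718, 0.0496]
tool_rot: [3.141, -0.003, 0.002]
ft_force: [-0.8, 0.3, -0.5]
grip_width: 0.349
grip_force: 14.7
```

{"api": "jog_arm", "payload": {
  "commands": [
    [0,-0.002,0,-0.008,0,0,0],
    [0,-0.002,0,-0.013,0,0,0],
    [0,-0.002,0,-0.013,0,0,0],
    [0.5,-0.002,0,-0.013,0,0,0],
    [0.6,-0.002,0,-0.013,0,0,0]
  ]
}}

```text
time: 6.03
position: [0.6507, -0.1717, 0.0421]
tool_rot: [3.141, -0.003, 0.0]
ft_force: [-0.3, 0.8, -0.2]
grip_width: 0.427
grip_force: 0.0
```

{"api": "jog_arm", "payload": {
  "commands": [
    [0.8,0,0,0,0,0,0],
    [0.8,0,0,0,0,0,0],
    [0.8,0,0,0,0,0,0],
    [0.8,0,0,0.04,0,0,0],
    [0.8,0,0,0.1,0,0,0]
  ]
}}

```text
time: 6.45
position: [0.6478, -0.1712, 0.0888]
tool_rot: [-3.14, 0.003, 0.011]
ft_force: [1.1, -0.9, -0.3]
grip_width: 0.762
grip_force: 0.0
```

{"api": "jog_arm", "payload": {
  "commands": [
    [1,0,0,0.06,0,0,0],
    [1,0,0,0.12,0,0,0],
    [1,-0.04,0.05,0.18,0,0,0],
    [1,-0.08,0.12,0.24,0,0,0],
    [1,-0.1,0.18,0.26,0,0,0]
  ]
}}

```text
time: 6.87
position: [0.6014, -0.0847, 0.2243]
tool_rot: [3.14, -0.01, 0.005]
ft_force: [0.8, 0.9, 0.3]
grip_width: 0.988
grip_force: 0.0
```

{"api": "jog_arm", "payload": {
  "commands": [
    [1,0,0.04,0,0,0,0],
    [1,0,0.1,0,0,0,0],
    [1,0,0.12,0,0,0,0],
    [1,0,0.12,0,0,0,0],
    [1,0,0.12,0,0,0,0]
  ]
}}

```text
time: 7.28
position: [0.6012, -0.024, 0.2211]
tool_rot: [3.14, -0.002, -0.001]
ft_force: [-0.2, -0.5, 0.2]
grip_width: 0.998
grip_force: 0.0
```

```bash
python3 - <<'E'
from h import *
import pickle
im=wrist("w3"); pickle.dump(im,open("w3.pkl","wb"))
blobs(im,0,640,0,250)
E
```

```text
tcp [ 0.6012 -0.024   0.2211] ty [-0.001 -1.     0.001] w 0.998 f [-0.2 -0.5  0.2] t 7.2833 cam [ 0.676 -0.024  0.384]
blob [    0     0   640    36 22407] [319.4  17. ]
blob [281  88  50  52 882] [305.2 111.7]
blob [ 426  114   59   35 1674] [454.3 131.7]
blob [ 548  181   59   33 1211] [576.  197.7]
blob [ 407  187   77   53 3529] [444.2 212.4]
blob [   0  191   55   35 1255] [ 27.2 208.1]
blob [ 155  196   87   46 3088] [198.7 216.1]
```

View pics/w3.png

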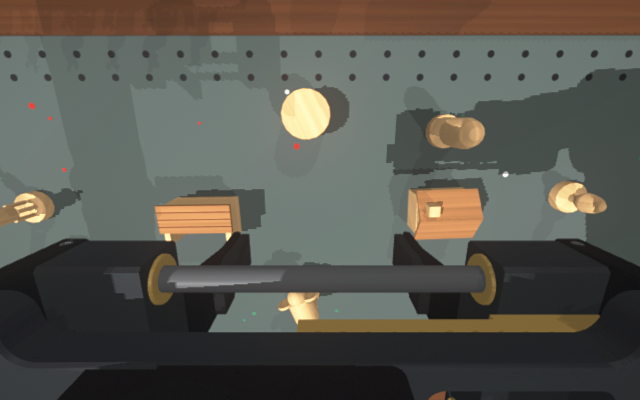

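The tree now stands behind the house, base at about (441,131). The podium top is at (305,113) and the giraffe at (27,207).

```bash
python3 - <<'E'
from h import *
import pickle
im=pickle.load(open("w3.pkl","rb"))
hsv=cv2.cvtColor(im["frame"],cv2.COLOR_RGB2HSV)
m=((hsv[...,0]<28)&(hsv[...,1]>50)&(hsv[...,2]>150)).astype(np.uint8); m[:85]=0;m[145:]=0;m[:,:270]=0;m[:,345:]=0
c=max(cv2.findContours(m,0,1)[0],key=cv2.contourArea); e=cv2.fitEllipse(cv2.convexHull(c)); print(e,ray(im,*e[0],.052))
u,v=e[0]; print(ray(im,u-e[1][0]/2,v,.052)[1]-ray(im,u+e[1][0]/2,v,.052)[1])
# tree base: leftmost and lowest of blob at z=.026
print(ray(im,426,132,.026),ray(im,441,149,.026), "exp centre",proj(im,(.65,-.172,.026)))
E
```

```text
((305.1297912597656, 113.47027587890625), (49.7695198059082, 52.02067565917969), 172.9940643310547) [ 0.68248076 -0.00646034  0.052     ]
0.054311907288695886
[ 0.66152246 -0.14950252  0.026     ] [ 0.64137042 -0.1697229   0.026     ] exp centre (np.float64(443.67973616132224), np.float64(141.76913062692572))
```

```bash
python3 - <<'E'
from h import *
import pickle
im=pickle.load(open("w3.pkl","rb")); w1=pickle.load(open("w1.pkl","rb"))
g=lambda f:cv2.resize(f,(480,420),interpolation=cv2.INTER_CUBIC)[:,:400]
save("pics/crop3.png",np.hstack([g(im["frame"][100:170,415:495]),g(w1["frame"][150:220,280:360])]))
print(proj(w1,(.391,-.326,.026)))
E
```

```text
(np.float64(320.6242558242642), np.float64(191.55861727986195))
```

View pics/crop3.png

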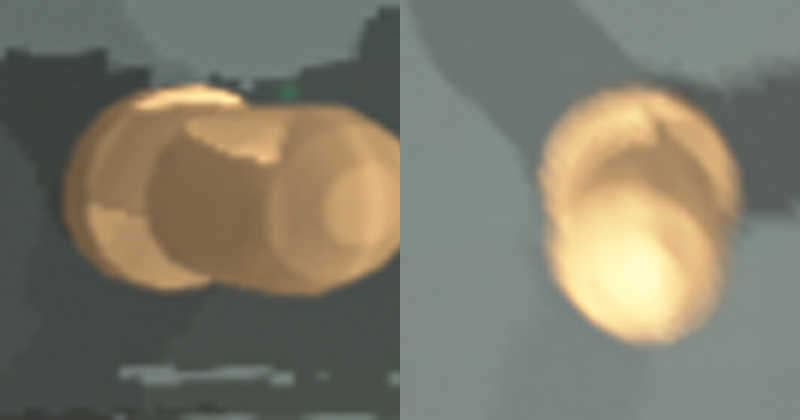

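I misjudged the tree's base earlier: the crown hid the near rim. It now stands about 10 mm too far back, so I'll recompute and regrip.

```bash
python3 - <<'E'
from h import *
import pickle
im=pickle.load(open("w3.pkl","rb")); w1=pickle.load(open("w1.pkl","rb"))
for z in(.012,.026): print(z,[ray(im,*p,z)[:2].round(4) for p in [(425.8,132),(441,114.2),(443,148.3)]],"w1",ray(w1,321,164.5,z)[:2].round(4))
E
```

```text
0.012 [array([ 0.661 , -0.1542]), array([ 0.6821, -0.1707]), array([ 0.6409, -0.1779])] w1 [ 0.4234 -0.3265]
0.026 [array([ 0.6615, -0.1493]), array([ 0.6819, -0.1652]), array([ 0.6422, -0.1721])] w1 [ 0.4255 -0.3265]
```

{"api": "jog_arm", "payload": {
  "commands": [
    [1,0.03,-0.07,0,0,0,0],
    [1,0.06,-0.14,0,0,0,0],
    [1,0.09,-0.21,0,0,0,0],
    [1,0.12,-0.28,0,0,0,0],
    [1,0.12,-0.298,-0.03,0,0,0]
  ]
}}

```text
time: 7.75
position: [0.6631, -0.1848, 0.2073]
tool_rot: [3.135, -0.023, 0.006]
ft_force: [-0.3, -2.0, 0.8]
grip_width: 0.999
grip_force: 0.0
```

{"api": "jog_arm", "payload": {
  "commands": [
    [1,0,0,-0.06,0,0,0],
    [1,0,0,-0.13,0,0,0],
    [1,0,0,-0.2,0,0,0],
    [1,0,0,-0.26,0,0,0],
    [1,0,0,-0.28,0,0,0]
  ]
}}

```text
time: 8.17
position: [0.6567, -0.175, 0.0597]
tool_rot: [-3.141, 0.009, 0.016]
ft_force: [-0.7, -0.8, -0.6]
grip_width: 1.0
grip_force: 0.0
```

{"api": "jog_arm", "payload": {
  "commands": [
    [1,0,0,-0.02,0,0,0],
    [1,0,0,-0.046,0,0,0],
    [0.6,0,0,-0.046,0,0,0],
    [0.6,0,0,-0.046,0,0,0],
    [0.6,0,0,-0.046,0,0,0]
  ]
}}

```text
time: 8.58
position: [0.6624, -0.1724, 0.0451]
tool_rot: [3.141, -0.003, 0.004]
ft_force: [-0.7, -0.6, 0.2]
grip_width: 0.854
grip_force: 0.0
```

{"api": "jog_arm", "payload": {
  "commands": [
    [0,0,0,-0.005,0,0,0],
    [0,0,0,-0.005,0,0,0],
    [0,0,0,-0.005,0,0,0],
    [0,0,0,-0.005,0,0,0],
    [0,0,0,-0.005,0,0,0]
  ]
}}

```text
time: 9.0
position: [0.6614, -0.1721, 0.0412]
tool_rot: [3.141, -0.003, 0.001]
ft_force: [-0.8, 0.2, -0.8]
grip_width: 0.48
grip_force: 0.0
```

{"api": "jog_arm", "payload": {
  "commands": [
    [0,0,0,0,0,0,0],
    [0,0,0,0,0,0,0],
    [0,0,0,0,0,0,0],
    [0,0,0,0,0,0,0],
    [0,0,0,0.008,0,0,0]
  ]
}}

```text
time: 9.42
position: [0.6605, -0.172, 0.0441]
tool_rot: [-3.141, 0.003, 0.003]
ft_force: [0.1, 0.2, -1.0]
grip_width: 0.359
grip_force: 14.9
```

{"api": "jog_arm", "payload": {
  "commands": [
    [0,-0.01,0,0.004,0,0,0],
    [0,-0.022,0,0.004,0,0,0],
    [0,-0.022,0,0.004,0,0,0],
    [0,-0.022,0,-0.006,0,0,0],
    [0,-0.022,0,-0.006,0,0,0]
  ]
}}

```text
time: 9.83
position: [0.6496, -0.1723, 0.0411]
tool_rot: [3.142, -0.003, -0.002]
ft_force: [0.4, -0.3, -0.6]
grip_width: 0.358
grip_force: 14.9
```

{"api": "jog_arm", "payload": {
  "commands": [
    [0.5,0,0,0,0,0,0],
    [0.7,0,0,0,0,0,0],
    [0.8,0,0,0,0,0,0],
    [0.8,0,0,0,0,0,0],
    [0.8,0,0,0.04,0,0,0]
  ]
}}

```text
time: 10.25
position: [0.6473, -0.1716, 0.058]
tool_rot: [-3.14, 0.003, 0.011]
ft_force: [-2.0, -0.0, -0.8]
grip_width: 0.651
grip_force: 0.0
```

{"api": "jog_arm", "payload": {
  "commands": [
    [1,0,0,0.06,0,0,0],
    [1,0,0,0.14,0,0,0],
    [1,0.01,0.04,0.2,0,0,0],
    [1,0.03,0.1,0.2,0,0,0],
    [1,0.05,0.18,0.2,0,0,0]
  ]
}}

```text
time: 10.67
position: [0.6772, -0.086, 0.1654]
tool_rot: [3.138, -0.014, 0.009]
ft_force: [0.7, -0.5, -1.0]
grip_width: 0.974
grip_force: 0.0
```

{"api": "jog_arm", "payload": {
  "commands": [
    [1,0.016,0.08,0,0,0,0],
    [1,0.016,0.152,0,0,0,0],
    [1,0.016,0.152,-0.04,0,0,0],
    [1,0.016,0.152,-0.1,0,0,0],
    [1,0.016,0.152,-0.15,0,0,0]
  ]
}}

```text
time: 11.08
position: [0.6836, -0.0046, 0.0865]
tool_rot: [3.141, 0.001, 0.002]
ft_force: [-0.2, -0.3, -0.3]
grip_width: 0.998
grip_force: 0.0
```

{"api": "jog_arm", "payload": {
  "commands": [
    [1,0,0,0,0,0,0],
    [1,0,0,0,0,0,0],
    [1,0,0,0,0,0,0],
    [1,0,0,0,0,0,0],
    [1,0,0,0,0,0,0]
  ]
}}

```text
time: 11.5
position: [0.6846, -0.0061, 0.0892]
tool_rot: [3.142, -0.003, 0.005]
ft_force: [-1.2, -0.9, -0.1]
grip_width: 1.001
grip_force: 0.0
```

{"api": "jog_arm", "payload": {
  "commands": [
    [1,-0.004,0,-0.06,0,0,0],
    [1,-0.004,0,-0.11,0,0,0],
    [1,-0.004,0,-0.132,0,0,0],
    [0.7,-0.004,0,-0.132,0,0,0],
    [0,-0.004,0,-0.132,0,0,0]
  ],
  "grip_force": 20
}}

```text
time: 11.92
position: [0.6816, -0.0061, 0.0215]
tool_rot: [-3.141, 0.003, -0.0]
ft_force: [-0.1, 0.1, 0.3]
grip_width: 0.92
grip_force: 0.0
```

{"api": "jog_arm", "payload": {
  "commands": [
    [0,0,0,0,0,0,0],
    [0,0,0,0,0,0,0],
    [0,0,0,0,0,0,0],
    [0,0,0,0,0,0,0],
    [0,0,0,0,0,0,0]
  ]
}}

```text
time: 12.33
position: [0.6819, -0.0061, 0.022]
tool_rot: [3.141, -0.003, 0.002]
ft_force: [-0.3, 0.8, 3.2]
grip_width: 0.62
grip_force: 20.0
```

{"api": "jog_arm", "payload": {
  "commands": [
    [0,0,0,0,0,0,0],
    [0,0,0,0.03,0,0,0],
    [0,0,0,0.03,0,0,0],
    [0,0,0,0.03,0,0,0],
    [0,0,0,0.03,0,0,0]
  ]
}}

```text
time: 12.75
position: [0.6812, -0.0061, 0.0361]
tool_rot: [3.141, -0.003, 0.0]
ft_force: [-1.0, 0.3, -1.7]
grip_width: 0.617
grip_force: 20.0
```

{"api": "jog_arm", "payload": {
  "commands": [
    [0,-0.06,-0.01,0,0,0,0],
    [0,-0.12,-0.02,0,0,0,0],
    [0,-0.18,-0.03,0,0,0,0],
    [0,-0.242,-0.038,0,0,0,0],
    [0,-0.242,-0.038,0,0,0,0]
  ]
}}

```text
time: 13.17
position: [0.5521, -0.0265, 0.0335]
tool_rot: [3.139, -0.004, -0.016]
ft_force: [-0.1, -0.3, -2.2]
grip_width: 0.617
grip_force: 20.0
```

{"api": "jog_arm", "payload": {
  "commands": [
    [0,0,0,0,0,0,0],
    [0,0,0,-0.015,0,0,0],
    [0,0,0,-0.026,0,0,0],
    [0,0,0,-0.028,0,0,0],
    [0,0,0,-0.028,0,0,0]
  ]
}}

```text
time: 13.58
position: [0.5613, -0.0248, 0.0218]
tool_rot: [-3.141, 0.002, -0.0]
ft_force: [-0.2, -0.8, 2.2]
grip_width: 0.615
grip_force: 20.0
```

{"api": "jog_arm", "payload": {
  "commands": [
    [0.75,0,0,0,0,0,0],
    [0.8,0,0,0,0,0,0],
    [0.85,0,0,0,0,0,0],
    [0.85,0,0,0.04,0,0,0],
    [0.85,0,0,0.1,0,0,0]
  ]
}}

```text
time: 14.0
position: [0.5574, -0.0249, 0.0693]
tool_rot: [-3.14, 0.003, 0.011]
ft_force: [-0.3, 0.4, 0.1]
grip_width: 0.834
grip_force: 0.0
```

{"api": "jog_arm", "payload": {
  "commands": [
    [1,0,0,0.08,0,0,0],
    [1,0,0.02,0.15,0,0,0],
    [1,-0.02,0.08,0.22,0,0,0],
    [1,-0.04,0.14,0.28,0,0,0],
    [1,-0.06,0.2,0.3,0,0,0]
  ]
}}

```text
time: 14.42
position: [0.5319, 0.0747, 0.2257]
tool_rot: [3.141, -0.008, 0.009]
ft_force: [0.7, 0.1, -1.0]
grip_width: 0.989
grip_force: 0.0
```

{"api": "jog_arm", "payload": {
  "commands": [
    [1,0,0.08,0,0,0,0],
    [1,0,0.16,0,0,0,0],
    [1,0,0.24,0,0,0,0],
    [1,0,0.32,0,0,0,0],
    [1,0,0.4,0,0,0,0]
  ]
}}

```text
time: 14.83
position: [0.5301, 0.2766, 0.2221]
tool_rot: [3.141, -0.004, 0.001]
ft_force: [0.7, 0.5, 0.1]
grip_width: 1.004
grip_force: 0.0
```

{"api": "jog_arm", "payload": {
  "commands": [
    [1,0,0,0,0,0,0],
    [1,0,0,0,0,0,0],
    [1,0,0,0,0,0,0],
    [1,0,0,0,0,0,0],
    [1,0,0,0,0,0,0]
  ]
}}

```text
time: 15.25
position: [0.531, 0.2728, 0.2218]
tool_rot: [3.14, -0.008, 0.0]
ft_force: [0.8, -0.5, 0.5]
grip_width: 1.0
grip_force: 0.0
```

```bash
python3 - <<'E'
from h import *
import pickle
im=wrist("w4"); pickle.dump(im,open("w4.pkl","wb"))
blobs(im,0,640,0,250)
E
```

```text
tcp [0.531  0.2728 0.2218] ty [-0.005 -1.     0.001] w 1.0 f [ 0.8 -0.5  0.5] t 15.25 cam [0.606 0.273 0.384]
blob [    0     0   165   250 27535] [ 83.1 117.8]
blob [ 534  133   72   49 2077] [567.5 152.2]
blob [ 224  136   51   34 1075] [253.  153.1]
blob [ 404  141   91   49 3575] [447.2 161.8]
blob [  0 215  14  35 359] [  5.2 235. ]
blob [506 223  59  19 507] [529.8 234.8]
```

View pics/w4.png

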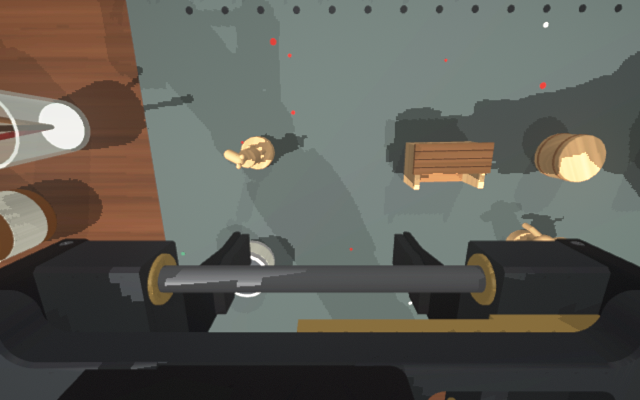

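The giraffe base is at about (258,152) with its head towards (230,157). The podium stands between the buildings at (570,157), and the elephant is at (530,235), partly hidden.

```bash
python3 - <<'E'
from h import *
import pickle
im=pickle.load(open("w4.pkl","rb"))
print("R edge",ray(im,274.5,152,.012),ray(im,274.5,152,.026));print("top",ray(im,258,136,.012),"bot",ray(im,257,169.5,.026))
print("head",ray(im,229,157,.098))
g=proj(im,(.56,-.025,.052));print("podium exp",g)
f=im["frame"];hsv=cv2.cvtColor(f,cv2.COLOR_RGB2HSV)
c=cv2.resize(f[120:190,210:290],(480,420),interpolation=cv2.INTER_CUBIC); d=cv2.resize(f[120:190,525:615],(540,420),interpolation=cv2.INTER_CUBIC)
save("pics/crop4.png",np.hstack([c[:,:390],d[:,:410]]))
E
```

```text
R edge [0.56677038 0.33198263 0.012     ] [0.5682341  0.32975817 0.026     ]
top [0.58670415 0.35163123 0.012     ] bot [0.5468299  0.35255763 0.026     ]
head [0.571155   0.36316853 0.098     ]
podium exp (np.float64(581.6428390066419), np.float64(159.94192940435659))
```

View pics/crop4.png

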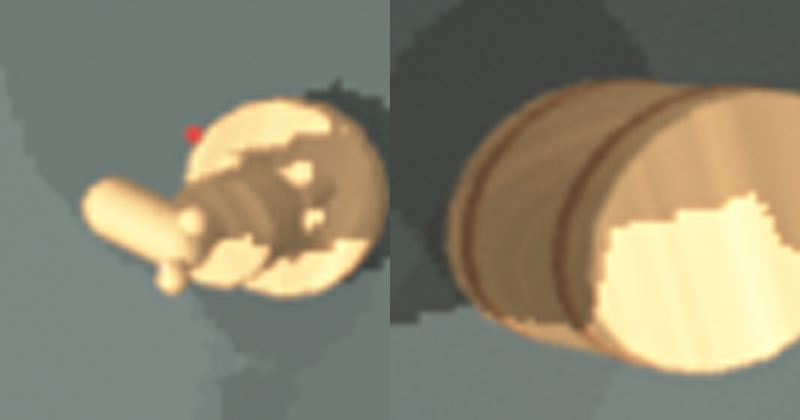

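{"api": "jog_arm", "payload": {
  "commands": [
    [1,0.02,0.04,0,0,0,0.2],
    [1,0.04,0.08,0,0,0,0.4],
    [1,0.06,0.12,0,0,0,0.6],
    [1,0.072,0.158,0,0,0,0.8],
    [1,0.072,0.158,0,0,0,1]
  ],
  "grip_force": 12
}}

```text
time: 15.72
position: [0.5664, 0.3566, 0.2216]
tool_rot: [-3.03, -0.819, -0.0]
ft_force: [-0.9, -0.0, 0.7]
grip_width: 1.003
grip_force: 0.0
```

{"api": "jog_arm", "payload": {
  "commands": [
    [1,0,0,-0.02,0,0,0.2],
    [1,0,0,-0.04,0,0,0.4],
    [1,0,0,-0.08,0,0,0.6],
    [1,0,0,-0.12,0,0,0.8],
    [1,0,0,-0.16,0,0,1]
  ]
}}

```text
time: 16.13
position: [0.5672, 0.3525, 0.1414]
tool_rot: [2.719, 1.572, 0.001]
ft_force: [0.1, 0.2, -0.1]
grip_width: 1.002
grip_force: 0.0
```

{"api": "jog_arm", "payload": {
  "commands": [
    [1,0,0,0,0,0,0],
    [1,0,0,0,0,0,0],
    [1,0,0,0,0,0,0],
    [1,0,0,0,0,0,0],
    [1,0,0,0,0,0,0]
  ]
}}

```text
time: 16.55
position: [0.5669, 0.3544, 0.1437]
tool_rot: [2.723, 1.566, 0.004]
ft_force: [0.1, 0.4, 0.2]
grip_width: 0.998
grip_force: 0.0
```

```bash
python3 - <<'E'
from h import *
s=ctrl.get_state();print(s["position"],s["joint_positions"].round(2),Ro.from_rotvec(s["tool_rot"]).as_matrix()[:,1:].round(3))
E
```

```text
[0.56692619 0.35440605 0.14366372] [ 0.07  0.58 -0.94  1.48  0.48  1.32 -1.44] [[ 0.864  0.002]
 [-0.503  0.001]
 [ 0.002 -1.   ]]
```

{"api": "jog_arm", "payload": {
  "commands": [
    [1,0,-0.004,-0.05,0,0,0],
    [1,0,-0.004,-0.11,0,0,0],
    [1,0,-0.004,-0.17,0,0,0],
    [1,0,-0.004,-0.2,0,0,0],
    [0.6,0,-0.004,-0.2,0,0,0]
  ]
}}

```text
time: 16.97
position: [0.5645, 0.3502, 0.0386]
tool_rot: [2.722, 1.567, -0.009]
ft_force: [-0.5, -0.7, 0.1]
grip_width: 0.973
grip_force: 0.0
```

{"api": "jog_arm", "payload": {
  "commands": [
    [0,0,0,0,0,0,0],
    [0,0,0,0,0,0,0],
    [0,0,0,0,0,0,0],
    [0,0,0,0,0,0,0],
    [0,0,0,0,0,0,0]
  ]
}}

```text
time: 17.38
position: [0.5669, 0.3524, 0.0433]
tool_rot: [2.722, 1.568, 0.003]
ft_force: [0.2, 0.3, -0.4]
grip_width: 0.63
grip_force: 0.0
```

{"api": "jog_arm", "payload": {
  "commands": [
    [0,0,0,0,0,0,0],
    [0,0,0,0,0,0,0],
    [0,0,0,0,0,0,0],
    [0,0,0,0,0,0,0],
    [0,0,0,0,0,0,0]
  ]
}}

```text
time: 17.8
position: [0.5662, 0.3519, 0.0419]
tool_rot: [2.722, 1.568, -0.0]
ft_force: [-0.2, -0.4, -0.2]
grip_width: 0.255
grip_force: 0.2
```

{"api": "jog_arm", "payload": {
  "commands": [
    [0,0,0,0,0,0,0],
    [0,0,0,0.02,0,0,0],
    [0,0,0,0.08,0,0,0],
    [0,0,0,0.16,0,0,0],
    [0,0,0,0.24,0,0,0]
  ]
}}

```text
time: 18.22
position: [0.5654, 0.3515, 0.163]
tool_rot: [-2.722, -1.569, 0.003]
ft_force: [0.7, 0.9, -0.8]
grip_width: 0.22
grip_force: 12.0
```

{"api": "jog_arm", "payload": {
  "commands": [
    [0,0,-0.05,0,0,0,0],
    [0,0,-0.12,0,0,0,0],
    [0,0,-0.19,0,0,0,0],
    [0,0,-0.26,0,0,0,0],
    [0,0,-0.33,0,0,0,0]
  ]
}}

```text
time: 18.63
position: [0.5659, 0.1856, 0.1626]
tool_rot: [2.721, 1.569, 0.001]
ft_force: [1.5, -0.4, -0.2]
grip_width: 0.222
grip_force: 12.0
```

{"api": "jog_arm", "payload": {
  "commands": [
    [0,-0.004,-0.07,0,0,0,0],
    [0,-0.008,-0.14,0,0,0,0],
    [0,-0.008,-0.21,0,0,0,0],
    [0,-0.008,-0.28,0,0,0,0],
    [0,-0.008,-0.35,0,0,0,0]
  ]
}}

```text
time: 19.05
position: [0.562, 0.0104, 0.1628]
tool_rot: [2.721, 1.568, 0.001]
ft_force: [0.1, -0.6, -0.1]
grip_width: 0.226
grip_force: 12.0
```

{"api": "jog_arm", "payload": {
  "commands": [
    [0,0,-0.04,0,0,0,0],
    [0,0,-0.076,0,0,0,0],
    [0,0,-0.076,0,0,0,0],
    [0,0,-0.076,0,0,0,0],
    [0,0,-0.076,0,0,0,0]
  ]
}}

```text
time: 19.47
position: [0.5622, -0.0245, 0.1624]
tool_rot: [-2.721, -1.57, -0.001]
ft_force: [0.4, 0.7, -0.8]
grip_width: 0.222
grip_force: 12.0
```

```bash
python3 - <<'E'
from h import *
import pickle
im=wrist("w5"); pickle.dump(im,open("w5.pkl","wb")); blobs(im,0,640,0,260)
s=ctrl.get_image("scene"); save("pics/s5.png",cv2.resize(s["frame"][140:290,140:390],None,fx=3,fy=3,interpolation=cv2.INTER_CUBIC))
E
```

```text
tcp [ 0.5622 -0.0245  0.1624] ty [ 0.866 -0.5    0.   ] w 0.222 f [ 0.4  0.7 -0.8] t 19.4667 cam [0.599 0.041 0.325]
blob [ 170    0  111  116 6262] [227.3  52.3]
blob [  464     0   176   260 27204] [567.5 114. ]
blob [ 293  167   59   93 3985] [321.1 213.2]
blob [   0  172   61   88 2907] [ 20.4 225. ]
blob [ 179  203   58   49 1574] [210.4 226. ]
```

View pics/s5.png

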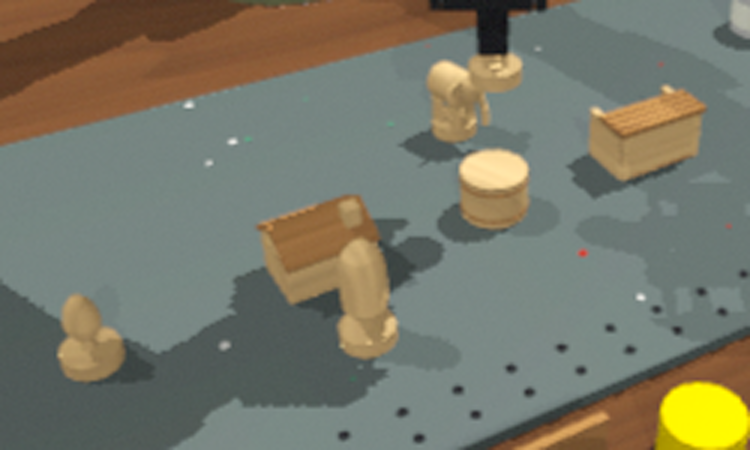

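{"api": "jog_arm", "payload": {
  "commands": [
    [0,0,-0.003,-0.05,0,0,0],
    [0,0,-0.003,-0.1,0,0,0],
    [0,0,-0.003,-0.14,0,0,0],
    [0,0,-0.003,-0.152,0,0,0],
    [0,0,-0.003,-0.156,0,0,0]
  ]
}}

```text
time: 19.98
position: [0.5612, -0.0262, 0.0828]
tool_rot: [-2.719, -1.57, 0.003]
ft_force: [-0.1, -0.4, -0.4]
grip_width: 0.228
grip_force: 12.0
```

{"api": "jog_arm", "payload": {
  "commands": [
    [0,0,0,-0.002,0,0,0],
    [0,0,0,-0.004,0,0,0],
    [0,0,0,-0.004,0,0,0],
    [0,0,0,-0.004,0,0,0],
    [0,0,0,-0.004,0,0,0]
  ]
}}

```text
time: 20.4
position: [0.5628, -0.0276, 0.0827]
tool_rot: [2.721, 1.568, 0.001]
ft_force: [0.1, -0.6, -0.4]
grip_width: 0.218
grip_force: 12.0
```

Open slowly and lift. The head stays clear, because it points away from the fingers.

{"api": "jog_arm", "payload": {
  "commands": [
    [0,0,0,-0.002,0,0,0],
    [0.3,0,0,-0.002,0,0,0],
    [0.4,0,0,-0.002,0,0,0],
    [0.6,0,0,-0.002,0,0,0],
    [0.8,0,0,-0.002,0,0,0]
  ]
}}

```text
time: 20.82
position: [0.5621, -0.0276, 0.0809]
tool_rot: [-2.722, -1.568, 0.0]
ft_force: [0.7, 0.7, -0.6]
grip_width: 0.438
grip_force: 0.0
```

{"api": "jog_arm", "payload": {
  "commands": [
    [0.9,0,0,0,0,0,0],
    [0.9,0,0,0,0,0,0],
    [0.9,0,0,0.02,0,0,0],
    [0.9,0,0,0.08,0,0,0],
    [0.9,0,0,0.14,0,0,0]
  ]
}}

```text
time: 21.23
position: [0.5611, -0.0273, 0.1512]
tool_rot: [-2.72, -1.568, 0.003]
ft_force: [1.1, -0.4, -0.4]
grip_width: 0.82
grip_force: 0.0
```

{"api": "jog_arm", "payload": {
  "commands": [
    [1,0,0,0.06,0,0,-0.2],
    [1,-0.05,0,0.12,0,0,-0.4],
    [1,-0.1,0,0.16,0,0,-0.6],
    [1,-0.15,0,0.16,0,0,-0.8],
    [1,-0.18,0,0.16,0,0,-1]
  ]
}}

```text
time: 21.65
position: [0.4714, -0.0268, 0.2328]
tool_rot: [3.034, 0.803, 0.002]
ft_force: [-0.5, 0.6, -0.5]
grip_width: 0.997
grip_force: 0.0
```

{"api": "jog_arm", "payload": {
  "commands": [
    [1,-0.02,0.06,0,0,0,-0.2],
    [1,-0.04,0.1,0,0,0,-0.4],
    [1,-0.06,0.1,0,0,0,-0.6],
    [1,-0.06,0.1,0,0,0,-0.8],
    [1,-0.06,0.1,0,0,0,-1]
  ]
}}

```text
time: 22.07
position: [0.4419, 0.0232, 0.2316]
tool_rot: [3.139, -0.008, 0.001]
ft_force: [-0.7, 0.2, 0.2]
grip_width: 0.999
grip_force: 0.0
```

{"api": "jog_arm", "payload": {
  "commands": [
    [1,0,0,0,0,0,0],
    [1,0,0,0,0,0,0],
    [1,0,0,0,0,0,0],
    [1,0,0,0,0,0,0],
    [1,0,0,0,0,0,0]
  ]
}}

```text
time: 22.48
position: [0.4423, 0.0225, 0.231]
tool_rot: [-3.141, 0.001, 0.0]
ft_force: [0.9, 0.3, 0.4]
grip_width: 1.003
grip_force: 0.0
```

```bash
python3 - <<'E'
from h import *
import pickle
im=wrist("w6"); pickle.dump(im,open("w6.pkl","wb")); blobs(im,0,640,0,250)
f=im["frame"]; save("pics/crop6.png",cv2.resize(f[0:240,180:500],None,fx=2.5,fy=2.5,interpolation=cv2.INTER_CUBIC))
E
```

```text
tcp [0.4423 0.0225 0.231 ] ty [-0.001 -1.    -0.   ] w 1.003 f [0.9 0.3 0.4] t 22.4833 cam [0.517 0.023 0.393]
blob [476   0  40  17 458] [493.2   6.2]
blob [ 453   41   94   65 5076] [498.7  73.2]
blob [609  45  31  38 946] [625.8  65. ]
blob [ 338   47   53   59 2030] [363.6  76.6]
blob [ 180   56   91   55 4517] [226.5  82.5]
blob [314 153  45  54 952] [339.4 179.5]
```

View pics/crop6.png

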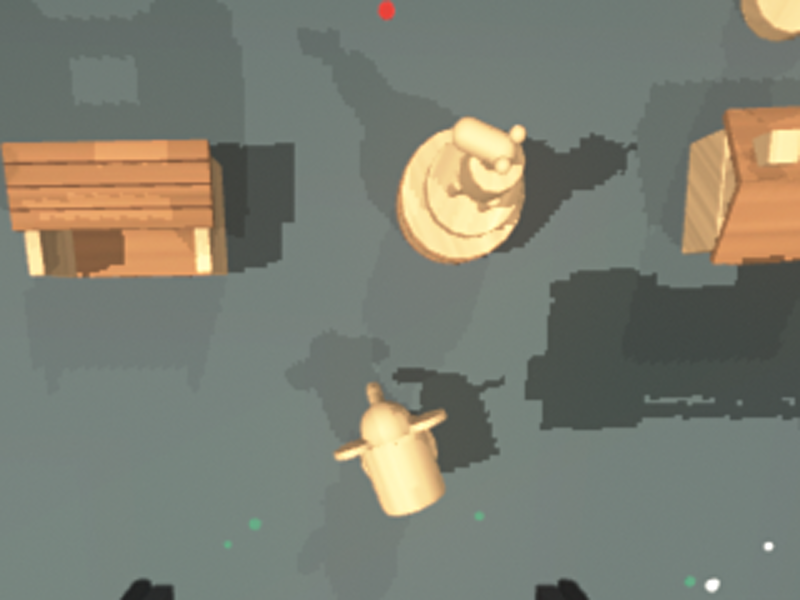

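The giraffe is centred on the podium. The elephant's ears run (337,455)-(445,413) in the crop and its rear edge is at (413,513), so its yaw is about 21°.

```bash
python3 - <<'E'
from h import *
import pickle
im=pickle.load(open("w6.pkl","rb"))
P=lambda u,v,z:ray(im,180+u/2.5,v/2.5,z)[:2]
l,r=P(337,455,.064),P(445,413,.064); d=l-r; yaw=np.arctan2(-d[0],d[1]); print("ear span",np.linalg.norm(d),"yaw",np.degrees(yaw))
a=np.array([np.cos(yaw),np.sin(yaw)])
print("from ears",(l+r)/2-.017*a,"from rear",P(413,513,.074)+.018*a)
bl,br=P(372,485,.062),P(443,478,.062); n=np.array([-a[1],a[0]]); print("barrel width",(bl-br)@n,"lat",(bl+br)/2@n)
q=(l+r)/2-.017*a; print("ears lat",q@n)
# giraffe base centre on podium, podium top
print("podium top",P(460,193,.052))
E
```

```text
ear span 0.052979483280952 yaw 21.52387839578332
from ears [ 0.44169008 -0.00061012] from rear [0.43948707 0.0019759 ]
barrel width 0.0322162939426463 lat -0.161984674875716
ears lat -0.16261878205072391
podium top [ 0.56146753 -0.02381859]
```

{"api": "jog_arm", "payload": {
  "commands": [
    [1,-0.004,-0.02,0,0,0,0.2],
    [1,-0.004,-0.044,-0.02,0,0,0.4],
    [1,-0.004,-0.044,-0.06,0,0,0.6],
    [1,-0.004,-0.044,-0.1,0,0,0.72],
    [1,-0.004,-0.044,-0.14,0,0,0.72]
  ]
}}

```text
time: 22.95
position: [0.4404, 0.0003, 0.1602]
tool_rot: [3.086, 0.591, 0.001]
ft_force: [0.6, -1.2, -0.2]
grip_width: 1.0
grip_force: 0.0
```

{"api": "jog_arm", "payload": {
  "commands": [
    [1,0,0,-0.03,0,0,0],
    [1,0,0,-0.06,0,0,0],
    [1,0,0,-0.08,0,0,0],
    [1,0,0,-0.08,0,0,0],
    [1,0,0,-0.08,0,0,0]
  ]
}}

```text
time: 23.37
position: [0.4401, 0.0007, 0.1209]
tool_rot: [-3.085, -0.586, 0.001]
ft_force: [-0.3, 0.2, 0.6]
grip_width: 0.999
grip_force: 0.0
```

{"api": "jog_arm", "payload": {
  "commands": [
    [1,0,0,-0.06,0,0,0],
    [1,0,0,-0.12,0,0,0],
    [1,0,0,-0.158,0,0,0],
    [1,0,0,-0.158,0,0,0],
    [0.5,0,0,-0.158,0,0,0]
  ],
  "grip_force": 15
}}

```text
time: 23.78
position: [0.4404, 0.0007, 0.0424]
tool_rot: [-3.085, -0.586, 0.001]
ft_force: [0.4, -0.4, 0.3]
grip_width: 0.974
grip_force: 0.0
```

{"api": "jog_arm", "payload": {
  "commands": [
    [0,0,0,0,0,0,0],
    [0,0,0,0,0,0,0],
    [0,0,0,0,0,0,0],
    [0,0,0,0,0,0,0],
    [0,0,0,0,0,0,0]
  ]
}}

```text
time: 24.2
position: [0.4408, 0.0002, 0.0426]
tool_rot: [3.085, 0.585, 0.002]
ft_force: [1.3, -0.1, 0.6]
grip_width: 0.627
grip_force: 0.0
```

{"api": "jog_arm", "payload": {
  "commands": [
    [0,0,0,0,0,0,0],
    [0,0,0,0,0,0,0],
    [0,0,0,0,0,0,0],
    [0,0,0,0,0,0,0],
    [0,0,0,0,0,0,0]
  ]
}}

```text
time: 24.62
position: [0.4403, 0.0003, 0.042]
tool_rot: [3.086, 0.586, -0.0]
ft_force: [0.3, 0.3, 0.7]
grip_width: 0.363
grip_force: 15.0
```

{"api": "jog_arm", "payload": {
  "commands": [
    [0,0,0,0.03,0,0,0],
    [0,0,0,0.06,0,0,0],
    [0,0.01,0.06,0.06,0,0,-0.2],
    [0,0.02,0.12,0.06,0,0,-0.4],
    [0,0.04,0.18,0.06,0,0,-0.6]
  ]
}}

```text
time: 25.03
position: [0.4579, 0.0836, 0.0722]
tool_rot: [3.138, 0.123, -0.0]
ft_force: [0.1, 0.7, -0.6]
grip_width: 0.36
grip_force: 15.0
```

{"api": "jog_arm", "payload": {
  "commands": [
    [0,0.02,0.068,0,0,0,-0.12],
    [0,0.02,0.068,0,0,0,-0.12],
    [0,0.02,0.068,-0.02,0,0,-0.12],
    [0,0.02,0.068,-0.04,0,0,-0.12],
    [0,0.02,0.068,-0.05,0,0,-0.12]
  ]
}}

```text
time: 25.45
position: [0.4667, 0.1155, 0.0448]
tool_rot: [3.14, 0.034, -0.005]
ft_force: [-0.1, -0.5, -1.5]
grip_width: 0.362
grip_force: 15.0
```

{"api": "jog_arm", "payload": {
  "commands": [
    [0,0,0,-0.005,0,0,0],
    [0,0,0,-0.01,0,0,0],
    [0,0,0,-0.01,0,0,0],
    [0,0,0,-0.01,0,0,0],
    [0,0,0,-0.01,0,0,0]
  ]
}}

```text
time: 25.87
position: [0.4684, 0.1167, 0.042]
tool_rot: [3.141, 0.034, 0.0]
ft_force: [0.7, 0.2, -0.2]
grip_width: 0.362
grip_force: 15.0
```

{"api": "jog_arm", "payload": {
  "commands": [
    [0,0,0,0.008,0,0,0],
    [0,0.003,0.014,0.008,0,0,0],
    [0,0.003,0.014,0.008,0,0,0],
    [0,0.003,0.014,0,0,0,0],
    [0,0.003,0.014,0,0,0,0]
  ]
}}

```text
time: 26.28
position: [0.4696, 0.1246, 0.0417]
tool_rot: [-3.141, -0.036, 0.0]
ft_force: [-0.2, 0.1, -0.6]
grip_width: 0.362
grip_force: 15.0
```

{"api": "jog_arm", "payload": {
  "commands": [
    [0,0,0,-0.001,0,0,0],
    [0.4,0,0,-0.001,0,0,0],
    [0.6,0,0,-0.001,0,0,0],
    [0.8,0,0,-0.001,0,0,0],
    [0.8,0,0,-0.001,0,0,0]
  ]
}}

```text
time: 26.7
position: [0.4696, 0.1241, 0.0414]
tool_rot: [3.141, 0.035, -0.0]
ft_force: [0.4, -0.3, 1.0]
grip_width: 0.543
grip_force: 0.0
```

{"api": "jog_arm", "payload": {
  "commands": [
    [0.9,0,0,0,0,0,0],
    [0.9,0,0,0,0,0,0],
    [1,0,0,0.03,0,0,0],
    [1,0,0,0.1,0,0,0],
    [1,0,0,0.17,0,0,0]
  ]
}}

```text
time: 27.12
position: [0.4682, 0.1244, 0.1264]
tool_rot: [-3.14, -0.037, 0.006]
ft_force: [1.6, -0.2, 1.2]
grip_width: 0.918
grip_force: 0.0
```

{"api": "jog_arm", "payload": {
  "commands": [
    [1,0,-0.05,0.08,0,0,0],
    [1,0,-0.12,0.16,0,0,0],
    [1,0,-0.18,0.22,0,0,0],
    [1,0,-0.24,0.22,0,0,0],
    [1,0,-0.24,0.22,0,0,0]
  ]
}}

```text
time: 27.53
position: [0.4714, -0.0042, 0.2397]
tool_rot: [3.136, 0.019, 0.008]
ft_force: [0.2, -0.6, 0.2]
grip_width: 0.999
grip_force: 0.0
```

{"api": "jog_arm", "payload": {
  "commands": [
    [1,0,0,0,0,0,0],
    [1,0,0,0,0,0,0],
    [1,0,0,0,0,0,0],
    [1,0,0,0,0,0,0],
    [1,0,0,0,0,0,0]
  ]
}}

```text
time: 27.95
position: [0.4694, 0.0057, 0.236]
tool_rot: [-3.141, -0.04, 0.002]
ft_force: [0.7, -0.7, 0.2]
grip_width: 1.0
grip_force: 0.0
```

```bash
python3 - <<'E'
from h import *
import pickle
im=wrist("w7"); pickle.dump(im,open("w7.pkl","wb")); f=im["frame"]
for n,p in dict(ele=(.47,.124,.026),tree=(.65,-.172,.026),pod=(.56,-.025,.052),gir=(.56,-.025,.066),house=(.565,-.175,.012),stable=(.555,.125,.012)).items():
    u,v=proj(im,p); print(n,round(u,1),round(v,1))
save("pics/crop7.png",cv2.resize(f[0:250,170:490],None,fx=2.4,fy=2.4,interpolation=cv2.INTER_CUBIC))
E
```

```text
tcp [0.4694 0.0057 0.236 ] ty [ 0.025 -1.    -0.001] w 1.0 f [ 0.7 -0.7  0.2] t 27.95 cam [0.544 0.008 0.398]
ele 230.6 176.5
tree 481.9 26.8
pod 350.7 105.7
gir 351.9 105.1
house 466.4 106.1
stable 229.0 108.2
```

View pics/crop7.png

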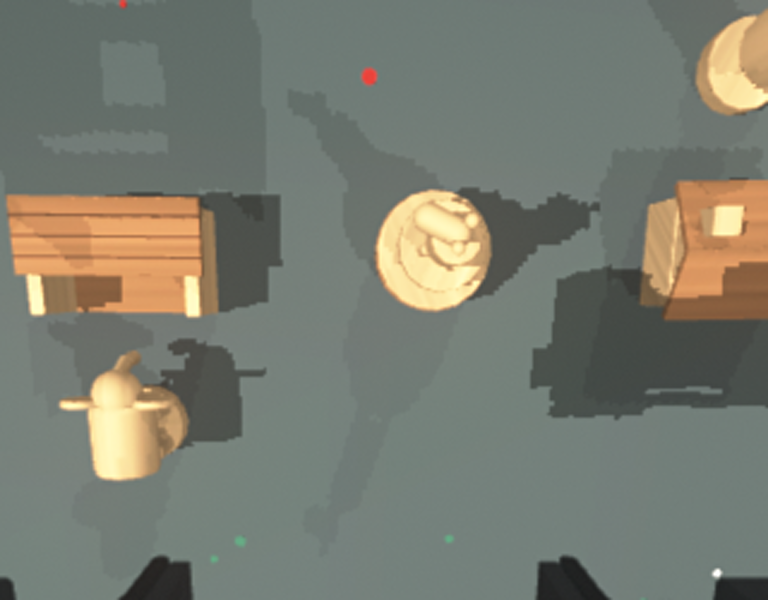

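The elephant's base is at about (150,420) where (145,424) was expected, and the tree's row is 64, as expected. The podium is at (435,250) with the giraffe standing on it. Everything is upright and the arm is clear, so I'm handing in.

```bash
python3 -c "
from bench import ctrl
print(ctrl.close_job())"
```

```text
the job is handed in; nothing more can be done
None
```

The job is handed in, but no verdict came back. My last wrist image showed the podium, giraffe, taller tree and elephant upright within about 5 mm of target, and the short tree and tin were never touched.

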